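Dispense one reference tile and slide it onto the blue pad

ROBOT

A 7-joint arm with a two-finger parallel gripper is mounted at the origin on a cart in front of the work surface, level with it; the furniture and walls round the work are solid. World frame = base frame: x ahead of the robot, y to its left, z up, the work surface at z = 0. Lengths are in mm, angles in rad, forces in N, time in s.
With the tool pointing down it reaches from about 400 to 900 mm from the base axis. Payload 5.5 kg.
Tool frame: the origin (TCP) lies at the very end of the fingers, on their centre line; the grasp point (between the pads) lies 19 mm behind it; z points along the fingers, y is the line along which they close (so a half turn about z gives the same grasp; the last joint's range is limited). The gripper opens to 85 mm and grips with 20 to 120 N. Pads are 22 mm wide; open, the fingers measure 114 mm over their backs; the gripper's body (76 mm by 85 mm) begins 54 mm behind the grasp point. The pads swing forward as they close: fully open they stand 13 mm farther back than shut.
Start: joints at [1.436, 0.501, -0.427, 1.55, 0.221, 1.138, -0.21], TCP at [251.836, -599.231, 231.31] pointing down, gripper open.
Joint ranges: [-2.88, 2.88], [-0.31, 2.03], [-1.54, 1.56], [0.2, 2.42], [-1.41, 4.55], [0.19, 2.02], [-2.57, 2.57]. Speed limits (rad/s): [2.57, 2.57, 3.14, 3.14, 3.14, 3.14, 3.14].

INTERFACE

Orientations are given as a unit quaternion [w, x, y, z].
In Python, from station import r gives the robot as it stands.
- The arm moves only by the tool arm_command, never from a script. Its argument "steps" is text: rows parted by semicolons, each of 5 numbers parted by spaces: the shift along the tool's x, y, z in cm, then the turn about the tool's z in degrees, then the opening, from 0 (shut) to 1 (fully open). In form: x y z yaw jaw; .... A call has 1 to 5 rows; each row is the pose to reach, as a shift and turn from the pose commanded when the call began, along the tool's axes at that moment; what a row does not reach only later rows make up. A row lasts 1/10 s, in which the tool goes at most 50 mm and 8.59 degrees, less where a joint would pass 70% of its speed; a pose out of reach is approached as far as the arm can. A call with a gripper value outside its range is refused whole. The fingers move at their own pace and stop on an object; "squeeze" is the grip in N (left out, the last holds). Time passes only in rows, so rows that repeat a pose let the fingers close. It gives the time, the measured TCP pose, the force, the opening and the grip force at its end, in the units of the state.
- r.read_state(): the state, without advancing time (a new reading comes with each control period).
- r.capture(name): name is "scene" or "top" or "wrist"; returns a dict with "img" (420x560x3 uint8, blue, green, red), "fx", "fy", "cx", "cy" (pixels), "dist_coeffs" ([k1, k2, p1, p2, k3] as OpenCV has them; the pictures are not rectified), "R" (3x3) and "t" (3): a world point X has camera coordinates R X + t. Camera axes: x right, y down, z forward; pixel columns grow to the right and rows downward; lengths in mm; the calibration is good to about 2 mm. A picture is of the moment at which its call begins. There is no depth.
- r.hand_in(): hands the job in; it is judged then, once.
Trained networks look in the newest picture that a camera, given by its name, has taken for a name from the list of things; names that differ only in an ending like _2 or _b are one class to them, and where a whole thing is asked for, a point or a joint stands for the part that bears it (a point fixed in the world has none). Each returns a list of dicts, best first, with "conf" (0 to 1); they miss things now and then, are a little off and sometimes report something else, mostly with a low value. They report only what shows in the picture. A call takes as long as a camera call. They do not tell look-alikes from the thing itself.
- r.find_in(camera, thing): "xy" ([column, row] in pixels, amid what is visible of it).
- r.mark_of(camera, thing): "xy" ([column, row] in pixels: a listed point, or the origin of a listed thing).
The state is a dict: "time_s": time; "joint_pos": joint angles; "qvel": joint speeds; "tau": joint torques, N m; "tcp_pos": TCP position; "tcp_rot": TCP orientation; "ft_force": force on the tool from outside, world axes, zero at the start; "ft_torque": the same for the moment, N m; "gripper_width": finger opening in mm; "finger_force": force on a finger pad.
Only numpy, scipy, OpenCV 4.12 (cv2) and the standard library are available. Lean on these libraries where they do the work, as an engineer would, in place of code of your own. Each camera call takes 0.05 s, during which the arm holds its last target. There are 200 camera calls.

TASK

Press the red plunger of the tile dispenser all the way down once and let it come back up, so that a single reference tile comes out onto the desk; then gently push that tile with the fingertips across the desk until it lies wholly on the blue pad. Do not grip or lift anything, let no second tile out, and leave the other things where they are.

Things in the scene. Friction and masses are not known exactly. Their poses are not given: they have to be found in the camera images.
- dispenser: white and aluminium tile dispenser fixed to the desk, 139 mm long (its x) by 61 mm wide (its y). Origin on the vertical axis of the tile magazine, at desk level; x points from the outlet to the rear, z up. The open magazine (x -29 to +26 mm, cheeks 38 mm high) holds a stack of three tiles; the white housing (x +26 to +110 mm) is 72 mm high and carries the plunger. The tiles come out along -x under an orange lip
- plunger (a joint): travel of the red plunger, m: 0 up, 0.032 fully down (against a stop). It moves straight down; a spring pushes it back up by itself when let go. About 4 N at the start, 7 to 12 N near the bottom while a tile is being pushed out. It drives a pusher that moves 2.5 times as far and slides the lowest tile out; the next tile drops down once the plunger is up again
- plunger_top (a point): centre of the top face of the red plunger cap (round, 34 mm across); 112 mm above the desk when up; 62 mm behind the magazine axis (dispenser x = +62 mm)
- outlet (a point): point on the desk on which the ejected tile is centred, within about 5 mm, after a full stroke: dispenser x = -78 mm, y = 0
- tile_1: lowest tile of the stack, the one that comes out: flat round disc, 50 mm across, 12 mm thick, black holder with white face, 35 to 70 g, lying on the desk. Origin at the centre of its underside, z up
- tile_2: second tile from below, same shape; it sinks to desk level after the stroke and must stay in the magazine
- tile_3: top tile of the stack, same shape, stays in the magazine
- pad_blue: flat blue round pad lying on the desk, 110 mm across, under 1 mm thick (no edge to catch on), to one side of the outlet. Origin at its centre. It is the target
- pad_yellow: flat yellow round pad of the same size on the other side of the outlet; not the target
- mouse: black computer mouse, 109 x 60 x 38 mm, bystander, origin under its centre
- usb_stick: red memory stick, 52 x 18 x 8 mm, bystander, origin under its centre
- vial: glass vial with blue cap, 25 mm across, 62 mm high, standing beside the dispenser, bystander, origin under its centre
- glue_stick: glue stick with blue cap, 28 mm across, 90 mm high, standing beside the dispenser, bystander, origin under its centre
- dish: small empty steel dish, 57 mm across, 15 mm high, bystander, origin under its centre
Things that resemble listed ones, but are neither listed nor needed, are in the scene too. What is shaped like the tile_3 but pink or purple is not meant.

How it is judged:
By the outcome, as a careful person would: the job done as asked, in the order asked, and still so for the second after the job is handed in, with the robot touching nothing.
It also fails if it takes over 51 s, if anything falls off the work surface, if the arm or the gripper's body presses on something with over 40 N, if the wrist force passes 120 N, or if a joint passes its speed limit or range.

## Working session

There is one attempt and no reset: what is moved stays moved. The work goes in short steps, Python scripts to look and compute and a tool call to move; the robot and the scene stay as the last step left them, time stands still between calls to the robot, and variables do not carry over. Pictures are saved under pics/ and viewed, at most 10 in all, crops included, and the job is handed in when it is done.

Besides the shell and the picture viewer there is one more tool, called after "Call:" as name(argument=value, ...) on one line, values as JSON. arm_command: Moves the arm, as the interface text tells. Its arguments: {"type":"object","properties":{"steps":{"type":"string"},"squeeze":{"type":"number"}},"required":["steps"]}

```bash
mkdir -p pics; cat > h.py <<'E'
import numpy as np, cv2
from station import r
def ray(c,p):
    K=np.array([[c['fx'],0,c['cx']],[0,c['fy'],c['cy']],[0,0,1.]])
    u=cv2.undistortPoints(np.array([[p]],float),K,np.array(c['dist_coeffs'],float))[0,0]
    R=np.array(c['R']);t=np.array(c['t'])
    return -R.T@t, R.T@np.array([u[0],u[1],1])
def at(c,p,z=0):
    o,d=ray(c,p); return (o+d*(z-o[2])/d[2]).round(1)
def proj(c,X):
    K=np.array([[c['fx'],0,c['cx']],[0,c['fy'],c['cy']],[0,0,1.]])
    return cv2.projectPoints(np.array([X],float),cv2.Rodrigues(np.array(c['R'],float))[0],np.array(c['t'],float),K,np.array(c['dist_coeffs'],float))[0][0,0].round(1)
E
python3 - <<'E'
from h import *
s=r.read_state(); print(s['tcp_pos'],s['tcp_rot'],s['gripper_width'],s['time_s'])
H={'plunger_top':112,'dispenser':0,'outlet':0,'pad_blue':0,'pad_yellow':0,'tile_3':24,'vial':0,'glue_stick':0,'dish':0,'mouse':0,'usb_stick':0}
for n in('top','scene'):
    c=r.capture(n); cv2.imwrite(f'pics/{n}0.png',c['img'])
    for k,z in H.items():
        print(n,k,[(np.round(m['xy']).tolist(),round(m['conf'],2),at(c,m['xy'],z)[:2].tolist()) for m in r.mark_of(n,k)[:3]])
E
```

```text
[ 251.48628082 -598.63128024  230.24405558] [-9.58936976e-04  9.80282629e-01  1.97598134e-01 -1.61289877e-04] 85.06604220520445 0.0
top plunger_top [([270.0, 199.0], 0.68, [626.7, -14.4])]
top dispenser [([273.0, 221.0], 0.74, [567.6, -18.7])]
top outlet [([395.0, 264.0], 0.28, [429.9, -390.9])]
top pad_blue [([227.0, 257.0], 0.57, [460.3, 124.1])]
top pad_yellow [([320.0, 243.0], 0.73, [497.5, -162.0]), ([404.0, 230.0], 0.24, [531.6, -423.6]), ([239.0, 208.0], 0.2, [610.4, 84.1])]
top tile_3 [([276.0, 222.0], 0.72, [564.7, -28.7]), ([230.0, 253.0], 0.63, [472.7, 113.0]), ([243.0, 135.0], 0.55, [834.3, 67.5])]
top vial [([241.0, 206.0], 0.5, [617.4, 80.0])]
top glue_stick [([305.0, 201.0], 0.66, [626.6, -120.2])]
top dish [([175.0, 284.0], 0.55, [377.5, 286.4]), ([405.0, 230.0], 0.18, [533.5, -424.0])]
top mouse [([395.0, 264.0], 0.79, [429.3, -390.2])]
top usb_stick [([406.0, 229.0], 0.57, [534.7, -427.1]), ([232.0, 254.0], 0.18, [467.8, 108.0])]
scene plunger_top [([266.0, 204.0], 0.46, [637.6, -20.7])]
scene dispenser [([289.0, 242.0], 0.9, [556.3, -12.3])]
scene outlet []
scene pad_blue [([288.0, 281.0], 0.98, [480.3, 123.6])]
scene pad_yellow [([321.0, 221.0], 0.72, [516.1, -151.7])]
scene tile_3 [([202.0, 223.0], 0.58, [825.4, 69.8]), ([230.0, 237.0], 0.57, [711.4, 79.5]), ([285.0, 228.0], 0.43, [583.8, -38.7])]
scene vial [([257.0, 257.0], 0.62, [605.9, 89.0])]
scene glue_stick [([290.0, 214.0], 0.71, [620.1, -130.6])]
scene dish [([285.0, 345.0], 0.97, [379.8, 304.2])]
scene mouse []
scene usb_stick []
```

```bash
python3 - <<'E'
import cv2
a=cv2.imread('pics/top0.png')[110:310,150:430];b=cv2.imread('pics/scene0.png')[170:380,150:430]
f=lambda i:cv2.resize(i,(800,int(800*i.shape[0]/i.shape[1])),interpolation=cv2.INTER_CUBIC)
cv2.imwrite('pics/a.png',f(a));cv2.imwrite('pics/b.png',f(b)[:600])
E
```

```text
(no output)
```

View pics/a.png

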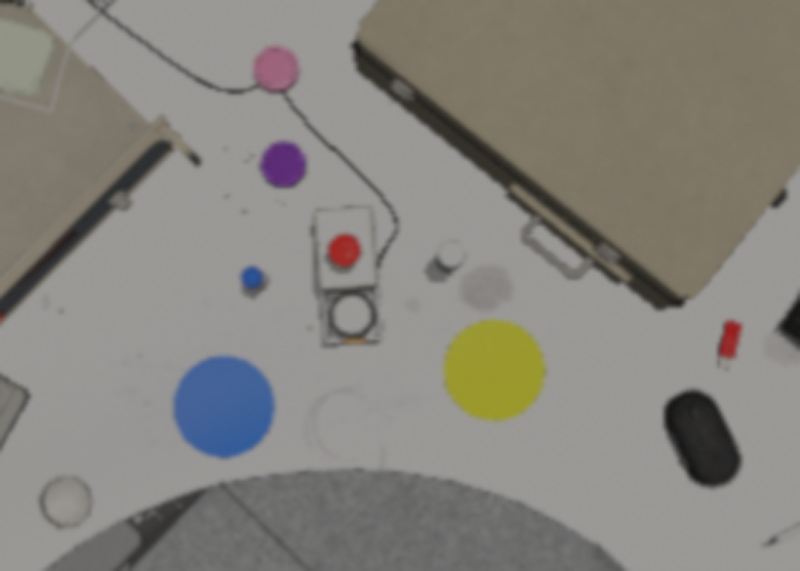

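View pics/b.png

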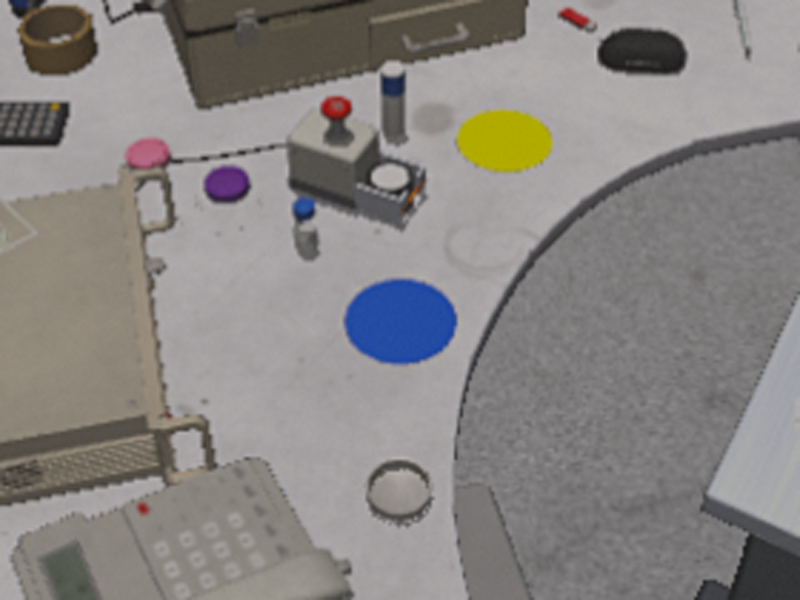

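The top view shows the dispenser (plunger at about crop 344,250, magazine at 352,314), the blue pad at 224,407 and the yellow pad at 494,370. The round desk edge is at the bottom. The scene view agrees. The pink and purple discs are decoys.

```bash
python3 - <<'E'
from h import *
def blob(img,lo,hi,near):
    h=cv2.cvtColor(img,cv2.COLOR_BGR2HSV); m=cv2.inRange(h,lo,hi)
    if lo[0]==0: m|=cv2.inRange(h,(172,lo[1],lo[2]),(180,255,255))
    n,l,s,ce=cv2.connectedComponentsWithStats(m)
    i=min((i for i in range(1,n) if s[i,4]>25),key=lambda i:np.hypot(*(ce[i]-near))); return ce[i],s[i,4]
near={'top':dict(blue=(228,252),yel=(323,239),red=(270,198)),'scene':dict(blue=(290,282),yel=(326,219),red=(267,208))}
L=dict(blue=((100,110,40),(125,255,255),0),yel=((22,110,40),(35,255,255),0),red=((0,140,60),(6,255,255),108))
rays=[]
for n in('top','scene'):
    c=r.capture(n)
    for k,(lo,hi,z) in L.items():
        p,a=blob(c['img'],lo,hi,near[n][k]); print(n,k,p.round(1),a,at(c,p,z))
    print(n,'cam',ray(c,(0,0))[0].round())
    if n=='top':
        print('mag',at(c,(273.3,220),36)); 
        g=lambda x,y:(150+x/2.857,110+y/2.857)
        for q in((316,209),(372,207),(378,288),(317,290)): print('house',at(c,g(*q),72))
        for q in((323,346),(378,344)): print('front',at(c,g(*q),38))
        print('edge',[at(c,g(*q),0) for q in((350,469),(200,490))])
E
```

```text
top blue [228. 252.] 915 [474.5 121.3   0. ]
top yel [322.5 239.3] 946 [ 508.5 -170.7    0. ]
top red [270.2 197.4] 81 [631.1 -15.3 108. ]
top cam [ 517.  -58. 1403.]
mag [569.2 -21.2  36. ]
house [677.1  13.3  72. ]
house [678.  -44.5  72. ]
house [594.3 -49.1  72. ]
house [593.5  13.6  72. ]
front [536.4  10.   38. ]
front [537.4 -47.8  38. ]
edge [array([404.3, -15. ,   0. ]), array([384.3, 147. ,   0. ])]
scene blue [289.8 282.1] 895 [472.7 124.3   0. ]
scene yel [326.1 218.8] 569 [ 507.  -167.7   -0. ]
scene red [267.3 207.5] 56 [629.8 -12.6 108. ]
scene cam [ 53. 829. 946.]
```

Call:
arm_command(steps="3.7 -2.5 0 -7 0; 7.4 -5.1 0 -14 0; 11.1 -7.6 0 -21 0; 14.9 -10.1 0 -28 0; 18.6 -12.7 0 -35 0")

```text
time_s: 1.8
tcp_pos: [375.0, -408.6, 231.6]
tcp_rot: [0.0, 0.874, 0.485, 0.0]
ft_force: [1.2, 0.6, -0.3]
gripper_width: 12.3
finger_force: 0.0
```

Call:
arm_command(steps="4.6 0.1 0 -7 0; 9.2 0.2 0 -14 0; 13.8 0.3 0 -21 0; 18.4 0.4 0 -28 0; 23 0.4 0 -35 0")

```text
time_s: 2.3
tcp_pos: [501.0, -216.3, 231.7]
tcp_rot: [0.001, 0.688, 0.726, -0.0]
ft_force: [0.5, -0.7, 0.2]
gripper_width: -0.2
finger_force: 0.0
```

Call:
arm_command(steps="3.9 2.8 0 0 0; 7.8 5.6 0 0 0; 11.7 8.4 0 0 0; 15.6 11.2 0 0 0; 19.5 14.1 0 0 0")

```text
time_s: 2.8
tcp_pos: [632.3, -14.6, 231.4]
tcp_rot: [0.0, 0.69, 0.724, -0.0]
ft_force: [0.6, -0.6, 1.4]
gripper_width: -0.2
finger_force: 0.0
```

Call:
arm_command(steps="0 0 2.5 0 0; 0 0 5 0 0; 0 0 5 0 0")

```text
time_s: 3.1
tcp_pos: [629.0, -15.9, 177.7]
tcp_rot: [-0.002, 0.689, 0.724, -0.002]
ft_force: [0.3, -1.5, -0.4]
gripper_width: 0.1
finger_force: 0.0
```

```bash
python3 - <<'E'
from h import *
s=r.read_state(); print(s['tcp_pos'],s['ft_force'])
c=r.capture('wrist'); cv2.imwrite('pics/w1.png',c['img'])
for k,z in (('plunger_top',112),('tile_3',24),('dispenser',0),('outlet',0),('pad_blue',0)): print(k,[(m['xy'],m['conf'],at(c,m['xy'],z)) for m in r.mark_of('wrist',k)[:2]])
E
```

```text
[628.98051458 -15.9421151  177.70535826] [ 0.3004354  -1.52828229 -0.41270854]
plunger_top [([284.8, 226.1], 0.98, array([630.6, -15.8, 112. ]))]
tile_3 [([485.0, 131.7], 0.91, array([821.9,  61.7,  24. ])), ([224.1, 200.4], 0.69, array([568.2, -19.9,  24. ]))]
dispenser [([181.8, 309.0], 0.3, array([ 509.7, -168. ,    0. ]))]
outlet []
pad_blue [([132.6, 53.8], 0.83, array([472.9, 119.1,   0. ]))]
```

View pics/w1.png

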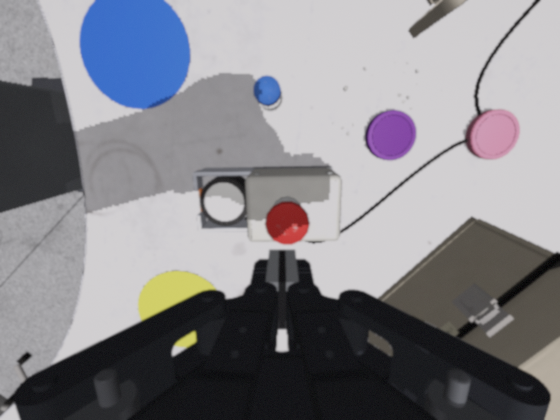

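Wrist view: the red cap is at (287,222), just ahead of the closed fingertips, and its position matches the TCP. I'll press now.

Call:
arm_command(steps="0 0 2.5 0 0; 0 0 5 0 0; 0 0 5.5 0 0; 0 0 5.5 0 0")

```text
time_s: 3.8
tcp_pos: [631.2, -16.2, 126.3]
tcp_rot: [-0.0, 0.69, 0.724, -0.0]
ft_force: [0.1, 0.4, 0.9]
gripper_width: -0.0
finger_force: 0.0
```

Call:
arm_command(steps="0 0 1 0 0; 0 0 1.5 0 0; 0 0 2 0 0; 0 0 2.4 0 0; 0 0 2.8 0 0")

```text
time_s: 4.3
tcp_pos: [632.2, -16.0, 100.0]
tcp_rot: [0.001, 0.69, 0.724, 0.0]
ft_force: [-3.1, -1.0, 11.5]
gripper_width: 0.1
finger_force: 5.7
```

Call:
arm_command(steps="0 0 0.5 0 0; 0 0 1 0 0; 0 0 1.4 0 0; 0 0 1.7 0 0; 0 0 1.9 0 0")

```text
time_s: 4.8
tcp_pos: [632.2, -16.0, 80.8]
tcp_rot: [0.001, 0.69, 0.724, 0.0]
ft_force: [-3.3, -1.4, 9.3]
gripper_width: -0.0
finger_force: 4.6
```

Call:
arm_command(steps="0 0 0.2 0 0; 0 0 0.2 0 0")

```text
time_s: 5.0
tcp_pos: [632.3, -16.0, 80.1]
tcp_rot: [0.001, 0.69, 0.724, 0.0]
ft_force: [-5.1, -0.2, 15.9]
gripper_width: -0.1
finger_force: 8.0
```

Call:
arm_command(steps="0 0 0.15 0 0; 0 0 0.15 0 0")

```text
time_s: 5.2
tcp_pos: [632.5, -16.0, 80.0]
tcp_rot: [0.002, 0.69, 0.724, -0.0]
ft_force: [-8.9, -1.5, 25.5]
gripper_width: 0.1
finger_force: 12.6
```

Force rises with no further travel, so the plunger is at the stop. I'll retreat upward.

Call:
arm_command(steps="0 0 -1 0 0; 0 0 -2.5 0 0; 0 0 -5 0 0; 0 0 -8 0 0; 0 0 -12 0 0")

```text
time_s: 5.7
tcp_pos: [630.2, -16.1, 195.9]
tcp_rot: [-0.001, 0.69, 0.724, -0.001]
ft_force: [0.7, -0.2, -0.1]
gripper_width: -0.4
finger_force: 0.0
```

```bash
python3 - <<'E'
from h import *
s=r.read_state(); print(s['tcp_pos'],s['ft_force'])
for n in('top','wrist','scene'):
    c=r.capture(n); cv2.imwrite(f'pics/{n}2.png',c['img'])
    for k,z in (('tile_1',0),('plunger_top',112),('pad_blue',0),('vial',0)): print(n,k,[(np.round(m['xy']),round(m['conf'],2),at(c,m['xy'],z)) for m in r.mark_of(n,k)[:5]])
E
```

```text
[630.16454937 -16.09213208 195.88558596] [ 0.73208124 -0.17904245 -0.06953324]
top tile_1 [(array([245., 136.]), 0.65, array([833.7,  64.2,   0. ]))]
top plunger_top []
top pad_blue [(array([227., 254.]), 0.75, array([469.9, 123.7,   0. ]))]
top vial [(array([240., 208.]), 0.39, array([608.4,  80.7,   0. ]))]
wrist tile_1 [(array([472., 133.]), 0.62, array([839.6,  60.4,   0. ])), (array([224., 194.]), 0.61, array([564. , -22.1,   0. ])), (array([158., 189.]), 0.56, array([486.4, -20.6,   0. ])), (array([379., 131.]), 0.55, array([735.8,  57.3,   0. ]))]
wrist plunger_top [(array([282., 215.]), 0.83, array([631. , -13.1, 112. ]))]
wrist pad_blue []
wrist vial [(array([266., 103.]), 0.72, array([608.7,  80. ,   0. ]))]
scene tile_1 [(array([308., 246.]), 0.71, array([496.3, -27.3,   0. ])), (array([285., 236.]), 0.67, array([582.9, -31.7,  -0. ])), (array([228., 234.]), 0.5, array([741.1,  49.7,   0. ])), (array([199., 225.]), 0.48, array([846.5,  64.7,  -0. ]))]
scene plunger_top [(array([268., 202.]), 0.67, array([637.8, -31. , 112. ]))]
scene pad_blue [(array([291., 280.]), 0.74, array([474.5, 115.1,   0. ])), (array([287., 243.]), 0.6, array([557.5,  -6. ,   0. ]))]
scene vial [(array([257., 254.]), 0.7, array([612.9,  79.1,   0. ]))]
```

View pics/wrist2.png

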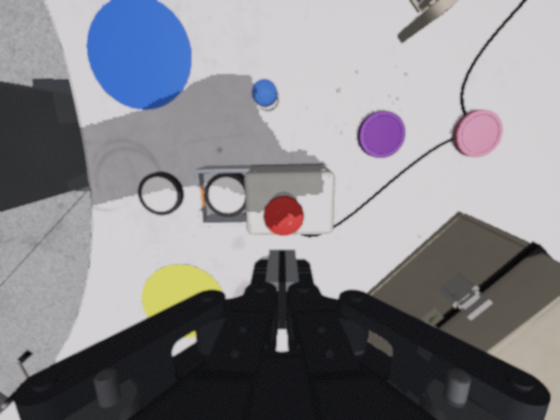

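Wrist view: the tile is out at (160,193), about (489,-25). The magazine still holds its tiles, the plunger is up, and the blue pad is at (140,52). I'll move behind the tile.

Call:
arm_command(steps="-1.8 -3.4 0 -1 0.25; -3.6 -6.9 0 -2 0.25; -5.4 -10.3 0 -3 0.25; -7.1 -13.8 0 -3 0.25; -7.1 -13.8 4 -3 0.25")

```text
time_s: 6.95
tcp_pos: [496.5, -99.8, 159.2]
tcp_rot: [0.004, 0.673, 0.739, -0.001]
ft_force: [1.0, -1.1, -1.0]
gripper_width: 21.7
finger_force: 0.0
```

Call:
arm_command(steps="0 0 4 0 0.25; 0 0 8 0 0.25; 0 0 11 0 0.25; 0 0 12 0 0.25; 0 0 12 0 0.25")

```text
time_s: 7.45
tcp_pos: [496.2, -93.1, 34.9]
tcp_rot: [-0.001, 0.67, 0.742, -0.0]
ft_force: [-0.1, -0.1, 0.1]
gripper_width: 21.7
finger_force: 0.0
```

```bash
python3 - <<'E'
from h import *
s=r.read_state(); print(s['tcp_pos'],s['tcp_rot'],s['gripper_width'])
c=r.capture('wrist'); cv2.imwrite('pics/w3.png',c['img'])
print([(np.round(m['xy']),round(m['conf'],2),at(c,m['xy'],0)) for m in r.mark_of('wrist','tile_1')[:5]])
E
```

```text
[496.19463627 -93.10039482  34.90550768] [-1.19968928e-03  6.70275208e-01  7.42111525e-01 -4.35634579e-04] 21.7244806460096
[(array([284., 131.]), 0.76, array([490.4, -25.2,   0. ])), (array([431., 133.]), 0.62, array([575.6, -17.4,   0. ]))]
```

View pics/w3.png

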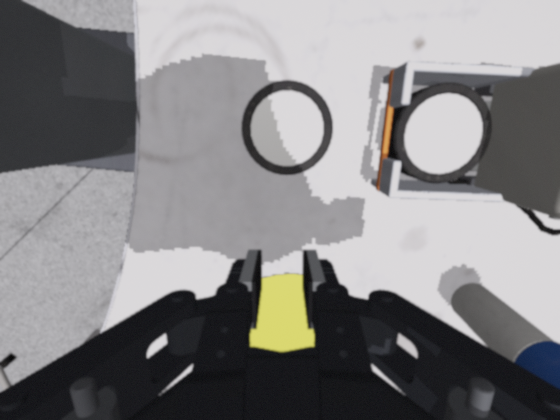

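Wrist view: the tile is at (287,127), directly ahead of the two fingertips and clear of the dispenser. I'll lower the arm.

Call:
arm_command(steps="0 0 1.5 0 0.25; 0 0 2.6 0 0.25; 0 0 3.1 0 0.25; 0 0 3.1 0 0.25")

```text
time_s: 7.95
tcp_pos: [496.4, -93.5, 4.1]
tcp_rot: [-0.001, 0.67, 0.742, -0.0]
ft_force: [-0.4, -1.0, -0.1]
gripper_width: 21.3
finger_force: 0.0
```

Call:
arm_command(steps="0.8 0 0 0 0.25; 1.6 0 0 0 0.25; 2.2 0 0 0 0.25; 2.7 0 0 0 0.25; 3 0 0 0 0.25")

```text
time_s: 8.45
tcp_pos: [494.1, -62.9, 5.0]
tcp_rot: [0.0, 0.67, 0.742, 0.0]
ft_force: [-0.4, -0.6, 0.2]
gripper_width: 21.1
finger_force: 0.0
```

Call:
arm_command(steps="0.4 0 0 0 0.25; 0.8 0 0 0 0.25; 1.2 0 0 0 0.25; 1.6 0 0 0 0.25; 2 0 0 0 0.25")

```text
time_s: 8.95
tcp_pos: [491.9, -43.7, 4.8]
tcp_rot: [0.0, 0.671, 0.742, -0.0]
ft_force: [0.3, 0.4, -0.1]
gripper_width: 21.7
finger_force: 0.2
```

Call:
arm_command(steps="0.4 0 0 0 0.25; 0.8 0 0 0 0.25; 1.2 0 0 0 0.25; 1.6 0 0 0 0.25; 2 0 0 0 0.25")

```text
time_s: 9.45
tcp_pos: [489.9, -23.6, 4.8]
tcp_rot: [0.0, 0.67, 0.742, 0.0]
ft_force: [0.7, 0.1, 0.0]
gripper_width: 20.9
finger_force: 0.2
```

```bash
python3 - <<'E'
from h import *
s=r.read_state(); print(s['tcp_pos'],s['ft_force'])
c=r.capture('wrist'); cv2.imwrite('pics/w4.png',c['img'])
print([(np.round(m['xy']),round(m['conf'],2),at(c,m['xy'],0)) for m in r.mark_of('wrist','tile_1')[:5]])
E
```

```text
[489.94016074 -23.63589939   4.82288195] [0.70476048 0.05190627 0.02832752]
[(array([280., 201.]), 0.82, array([485.4,   9.8,   0. ])), (array([437., 278.]), 0.64, array([576.9, -25.1,   0. ]))]
```

View pics/w4.png

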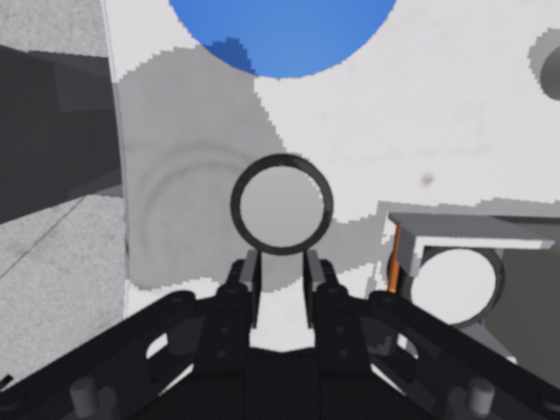

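Wrist view: the tile at (282,203) is seated against both fingertips and the pad is straight ahead. About 112 mm remain.

Call:
arm_command(steps="0.5 0 0 0 0.25; 1 0 0 0 0.25; 1.6 0 0 0 0.25; 2.2 0 0 0 0.25; 2.8 0 0 0 0.25")

```text
time_s: 10.05
tcp_pos: [487.0, 4.6, 4.8]
tcp_rot: [-0.0, 0.67, 0.742, 0.0]
ft_force: [0.1, -1.5, 0.6]
gripper_width: 21.0
finger_force: 0.1
```

Call:
arm_command(steps="0.6 0 0 0 0.25; 1.2 0 0 0 0.25; 1.8 0 0 0 0.25; 2.4 0 0 0 0.25; 3 0 0 0 0.25")

```text
time_s: 10.55
tcp_pos: [484.1, 34.2, 4.8]
tcp_rot: [0.0, 0.67, 0.742, 0.0]
ft_force: [-0.2, -0.1, -0.7]
gripper_width: 21.6
finger_force: 0.1
```

Call:
arm_command(steps="0.6 0 0 0 0.25; 1.2 0 0 0 0.25; 1.8 0 0 0 0.25; 2.4 0 0 0 0.25; 2.9 0 0 0 0.25")

```text
time_s: 11.05
tcp_pos: [481.1, 63.2, 4.8]
tcp_rot: [-0.0, 0.67, 0.742, 0.0]
ft_force: [0.3, -0.8, 0.6]
gripper_width: 21.3
finger_force: 0.1
```

Call:
arm_command(steps="0.5 0 0 0 0.25; 1 0 0 0 0.25; 1.5 0 0 0 0.25; 1.9 0 0 0 0.25; 2.2 0 0 0 0.25")

```text
time_s: 11.55
tcp_pos: [478.9, 84.9, 4.8]
tcp_rot: [0.0, 0.67, 0.742, 0.0]
ft_force: [0.1, 0.1, 0.1]
gripper_width: 21.1
finger_force: 0.1
```

```bash
python3 - <<'E'
from h import *
s=r.read_state(); print(s['tcp_pos'],s['ft_force'])
c=r.capture('wrist'); cv2.imwrite('pics/w5.png',c['img'])
for k in('tile_1','pad_blue'): print([(np.round(m['xy']),round(m['conf'],2),at(c,m['xy'],0)) for m in r.mark_of('wrist',k)[:3]])
E
```

```text
[478.93768685  84.90029542   4.83942844] [0.13738018 0.0505915  0.0679777 ]
[(array([280., 203.]), 0.55, array([474.6, 117.3,   0. ]))]
[(array([512., 289.]), 0.46, array([609.9,  80.8,   0. ]))]
```

View pics/w5.png

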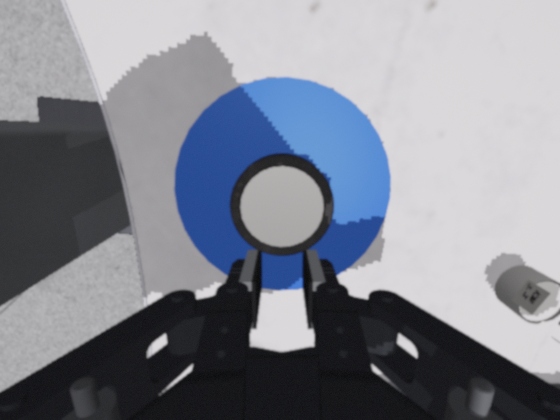

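Wrist view: the tile (282,203) is wholly on the pad (283,183). I'll nudge it 5 mm further, then back off and rise.

Call:
arm_command(steps="0.3 0 0 0 0.25; 0.5 0 0 0 0.25; 0.5 0 0 0 0.25; -0.5 0 0 0 0.25; -2.5 0 0 0 0.25")

```text
time_s: 12.2
tcp_pos: [481.6, 60.4, 5.0]
tcp_rot: [-0.0, 0.669, 0.743, 0.001]
ft_force: [0.8, -1.0, 0.0]
gripper_width: 21.6
finger_force: 0.0
```

Call:
arm_command(steps="-1 0 -2 0 0.25; -2 0 -6 0 0.25; -3 0 -10 0 0.25; -3.5 0 -14 0 0.25; -3.5 0 -14 0 0.25")

```text
time_s: 12.7
tcp_pos: [488.7, 23.3, 149.4]
tcp_rot: [0.004, 0.671, 0.741, 0.002]
ft_force: [0.8, -0.3, 0.3]
gripper_width: 21.2
finger_force: 0.0
```

```bash
python3 - <<'E'
from h import *
s=r.read_state(); print(s['tcp_pos'],s['ft_force'])
c=r.capture('wrist'); cv2.imwrite('pics/w6.png',c['img'])
for k in('tile_1','vial'): print([(np.round(m['xy']),round(m['conf'],2),at(c,m['xy'],0)) for m in r.mark_of('wrist',k)[:3]])
E
```

```text
[488.6962296   23.25358093 149.40470766] [ 0.84815951 -0.29355156  0.27067402]
[(array([277.,  94.]), 0.93, array([475. , 123.4,   0. ])), (array([352., 252.]), 0.84, array([570.2, -25.6,   0. ]))]
[(array([409., 155.]), 0.65, array([609.4,  80.5,   0. ]))]
```

View pics/w6.png

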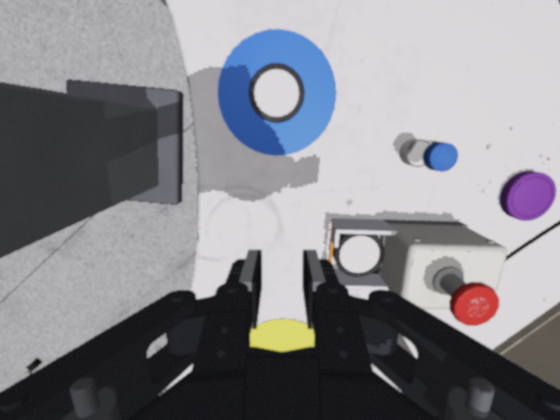

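The tile (277,92) is centred on the blue pad (277,92), the plunger is up, and no second tile has come out.

```bash
python3 -c "
from station import r
print(r.hand_in())"
```

```text
the job is handed in; nothing more can be done
None
```

The job is handed in: I pressed the plunger down to its stop once and it came back up, one tile came out, and that tile now lies centred on the blue pad with the arm clear of everything at about 13 s.

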